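Set the push-push bench stops of a turner's bench

ROBOT

A 6-joint arm with a two-finger parallel gripper is mounted at the origin on the work surface. World frame = base frame: x ahead of the robot, y to its left, z up, the work surface at z = 0. Lengths are in mm, angles in rad, forces in N, time in s.
With the tool pointing down it reaches from about 225 to 725 mm from the base axis. Payload 3.1 kg.
Tool frame: the origin (TCP) lies midway between the tips of the shut fingers; the grasp point (between the pads) lies 19 mm behind it; z points along the fingers, y is the line along which they close (so a half turn about z gives the same grasp; the last joint's range is limited). The gripper opens to 85 mm and grips with 20 to 120 N. Pads are 22 mm wide; open, the fingers measure 114 mm over their backs; the gripper's body (76 mm by 85 mm) begins 54 mm behind the grasp point. The pads swing forward as they close: fully open they stand 13 mm farther back than shut.
Start: joints at [-1.282, 0.048, 0.099, 1.622, 0, 1.443], TCP at [212.524, -480.053, 231.312] pointing down, gripper open.
Joint ranges: [-2.91, 2.91], [-0.99, 1.94], [-1.21, 1.42], [-2.12, 2.29], [-1.49, 1.47], [-3.14, 3.14]. Speed limits (rad/s): [2.79, 2.79, 3.14, 3.14, 3.14, 3.14].

INTERFACE

Orientations are given as [roll, pitch, yaw] about the fixed x, y, z axes, in that order (R = Rz(yaw) Ry(pitch) Rx(roll)).
In Python, from plant import robot gives the robot as it stands.
- The arm moves only by the tool hand_motion, called after "Emit:" by a JSON object that holds its "api" and its "payload". Schema: {"type":"object","properties":{"steps":{"type":"array","items":{"type":"number"},"minItems":6,"maxItems":60},"finger_gap":{"type":"number"},"force":{"type":"number"},"only":{"type":"string"},"quiet":{"type":"boolean"},"lines":{"type":"string"}},"required":["steps"],"additionalProperties":false}. steps is one flat list of numbers that holds 1 to 10 rows one after another, with no inner brackets; each row has 6 numbers: dx, dy, dz in mm, then a rotation vector rx, ry, rz in rad; each row is the pose to reach, as a shift and turn from the pose commanded when the call began, along the tool's axes at that moment; what a row does not reach only later rows make up. A row lasts 1/12 s, in which the tool goes at most 41.7 mm and 0.125 rad, less where a joint would pass 70% of its speed; a pose out of reach is approached as far as the arm can. finger_gap is the opening from 0.0 (shut) to 1.0 (fully open), set as the call begins (left out keeps the last). The fingers move at their own pace and stop on an object; force is the grip in N (left out, the last holds). Time passes only in rows, so rows that do not move let the fingers close. The tool returns the time, the measured TCP pose, the force, the opening and the grip force at its end. only (a regular expression) keeps the lines of the reply that match it, lines (a string "A,B") keeps lines A to B, and quiet returns only ok. Input that does not fit is refused with a message, and nothing moves.
- robot.state(): the state, without advancing time (a new reading comes with each control period).
- robot.snapshot(name): name is "scene" or "top" or "wrist"; returns a dict with "color" (480x640x3 uint8, blue, green, red), "range_z" (480x640 float32, mm along the optical axis (not along the pixel's ray), 0 where there is no reading), "mtx" (3x3 intrinsics, pixels), "xyz" and "attitude" of the camera in the world. Camera axes: x right, y up, looking along -z (the intrinsics and any distortion apply to the point x, -y, -z); pixel columns grow to the right and rows downward; lengths in mm; the calibration is good to about 2 mm. The wrist camera is an equidistant fisheye: a pixel r from the principal point sees the ray r / f radians off the axis. A picture is of the moment at which its call begins.
- robot.job_done(): hands the job in; it is judged then, once.
The state is a dict: "clock": time; "joints": joint angles; "qvel": joint speeds; "joint_torque": joint torques, N m; "eef_pos": TCP position; "orientation": TCP orientation; "ft_force": force on the tool from outside, world axes, zero at the start; "moment": the same for the moment, N m; "width": opening from 0.0 (shut) to 1.0 (fully open); "finger_force": force on a finger pad.
Only numpy, scipy, OpenCV 4.12 (cv2) and the standard library are available. Lean on these libraries where they do the work, as an engineer would, in place of code of your own. Each camera call takes 0.05 s, during which the arm holds its last target. There are 200 camera calls.

TASK

Set the three pop-up bench stops for the next piece: only the red-capped one shall stand up, and both the yellow-capped and the blue-capped one shall be locked down. They are push-push stops: pressing one right to the bottom and letting go locks it if it stood up and releases it if it was locked, so look at each before you press. Do not shift the finished wooden bowl.

Things in the scene. Friction and masses are not known exactly. Their poses are not given: they have to be found in the camera images.
- red_cap (a point): Centre of the top of the red cap (44 mm disc, 10 mm thick, on a 26 mm upright steel shaft) of a push-push bench stop in a fixed wooden plate 96 x 96 x 12 mm with a 62 mm steel collar to 16 mm height. Its height above the bench tells the state: about 67 mm standing, 43 mm locked down. Bottom of travel 27 mm: press to within 1 mm of it, then let go. Spring 3 to 6 N, hard stop at the bottom.
- yellow_cap (a point): Centre of the top of the yellow cap (44 mm disc, 10 mm thick, on a 26 mm upright steel shaft) of a push-push bench stop in a fixed wooden plate 96 x 96 x 12 mm with a 62 mm steel collar to 16 mm height. Its height above the bench tells the state: about 67 mm standing, 43 mm locked down. Travel and spring as for the red one.
- blue_cap (a point): Centre of the top of the blue cap (44 mm disc, 10 mm thick, on a 26 mm upright steel shaft) of a push-push bench stop in a fixed wooden plate 96 x 96 x 12 mm with a 62 mm steel collar to 16 mm height. Its height above the bench tells the state: about 67 mm standing, 43 mm locked down. Travel and spring as for the red one.
- bowl: A finished turned bowl of pale wood, 124 mm across and 55 mm high, standing loose on the bench beyond the stops; origin at the centre of its underside, z up. Leave it where it is.

How it is judged (in metres and radians):
At the end, for the whole second after the job is handed in: Let go of, the red cap stands up (its top more than 60 mm above the bench), and the yellow and the blue caps are both locked down (their tops 36 to 52 mm above the bench) (height (world z) of red_cap above 0.06 m and height (world z) of yellow_cap between 0.036 and 0.052 m and height (world z) of blue_cap between 0.036 and 0.052 m); the robot touches nothing.
It fails at once if the finished bowl is shifted by more than 20 mm (distance of bowl from where it was at the start of the episode above 0.02 m).
It also fails if it takes over 38 s, if anything falls off the work surface, if the arm or the gripper's body presses on something with over 40 N, if the wrist force passes 120 N, or if a joint passes its speed limit or range.

## Working session

There is one attempt and no reset: what is moved stays moved. The work goes in short steps, Python scripts to look and compute and a tool call to move; the robot and the scene stay as the last step left them, time stands still between calls to the robot, and variables do not carry over. Pictures are saved under pics/ and viewed, at most 10 in all, crops included, and the job is handed in when it is done.

```bash
mkdir -p pics; ls
```

Create h.py:
```python
import numpy as np, cv2
from scipy.spatial.transform import Rotation as R
from plant import robot
def cloud(s):
    z=s["range_z"]; K=s["mtx"]; v,u=np.mgrid[0:480,0:640]
    p=np.stack([(u-K[0,2])/K[0,0]*z,-(v-K[1,2])/K[1,1]*z,-z],-1)
    a=np.array(s["attitude"]); 
    M=R.from_euler('xyz',a).as_matrix() if a.size==3 else a
    return p@M.T+np.array(s["xyz"])
```

Run:
```python
from h import *
st=robot.state(); print(st)
for n in("top","scene"):
    s=robot.snapshot(n); cv2.imwrite(f"pics/{n}0.png",s["color"]); print(n,s["mtx"],s["xyz"],s["attitude"],[k for k in s])
    P=cloud(s); hsv=cv2.cvtColor(s["color"],cv2.COLOR_BGR2HSV)
    for c,(lo,hi) in dict(red=(0,6),red2=(172,180),yel=(22,34),blue=(100,125)).items():
        m=cv2.inRange(hsv,(lo,130,60),(hi,255,255)); k,l,S,C=cv2.connectedComponentsWithStats(m)
        for i in range(1,k):
            if S[i,4]>60:
                q=P[(l==i)&(s["range_z"]>0)]; print(c,S[i],C[i].round(),np.median(q,0).round(1) if len(q) else 0, np.percentile(q[:,2],[5,50,95]).round(1) if len(q) else 0)
```

```text
pics
plant.py
{'clock': 0.0, 'joints': array([-1.28179238e+00,  4.87651358e-02,  9.75703081e-02,  1.62198256e+00,
        2.71148390e-05,  1.44304231e+00]), 'qvel': array([ 0.00010334,  0.00158101, -0.00152334, -0.00038109, -0.00033011,
        0.0011736 ]), 'joint_torque': array([ 2.01276125e-04, -3.38780701e+01,  3.20015144e+01,  2.03724601e-02,
       -3.77592153e-05,  3.31260246e-06]), 'eef_pos': array([ 212.36171694, -479.46417169,  230.09586693]), 'orientation': array([-3.13923445e+00, -3.30256594e-04,  4.16757546e-01]), 'ft_force': array([-0.62448846,  0.27518105, -0.03381991]), 'moment': array([-0.01191853, -0.02847849,  0.00444499]), 'finger_force': 0.0, 'width': 0.9999140820536588}
top [[469.02175026   0.         319.63169821]
 [  0.         469.02175026 244.4356979 ]
 [  0.           0.           1.        ]] [ 589.51915591   21.44261163 1006.71782776] [ 0.0384871  -0.01565783 -1.57234324] ['color', 'range_z', 'mtx', 'xyz', 'attitude']
red [418 262  21  20 312] [428. 272.] [ 569.6 -216.5   44.1] [41.2 44.1 47. ]
yel [192 276  22  22 374] [203. 286.] [542.1 239.2  67.7] [65.3 67.7 70.6]
blue [327 245  21  20 326] [337. 255.] [604.9 -29.3  44. ] [41.  44.  46.5]
scene [[586.33162602   0.         326.65634854]
 [  0.         586.33162602 242.44809228]
 [  0.           0.           1.        ]] [1184.55786122 -806.06875442  784.15374855] [0.94918198 0.00118561 0.57524447] ['color', 'range_z', 'mtx', 'xyz', 'attitude']
red [ 303    0  271   95 9392] [459.  47.] [ 455.4 1377.9   61.9] [-14.6  61.9 223.7]
red [212 299  24  18 330] [224. 307.] [ 572.8 -219.4   44. ] [38.6 44.  46.3]
yel [332 184  16  11 120] [339. 188.] [543.6 235.8  68.1] [64.8 68.1 70.7]
blue [287 256  20  14 221] [297. 262.] [608.8 -32.6  44.1] [39.9 44.1 46.6]
```

View pics/top0.png

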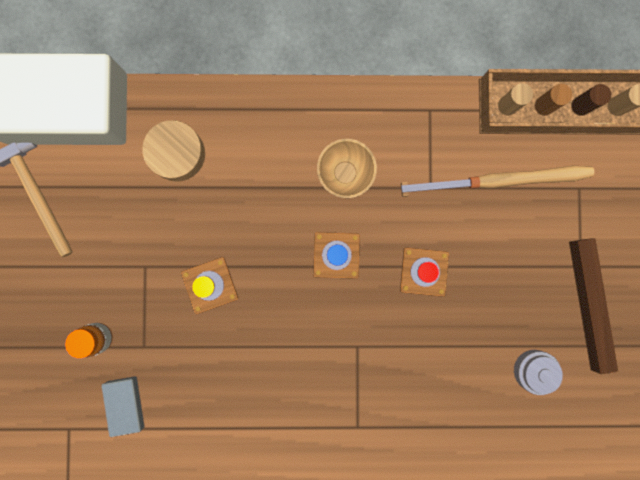

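View pics/scene0.png

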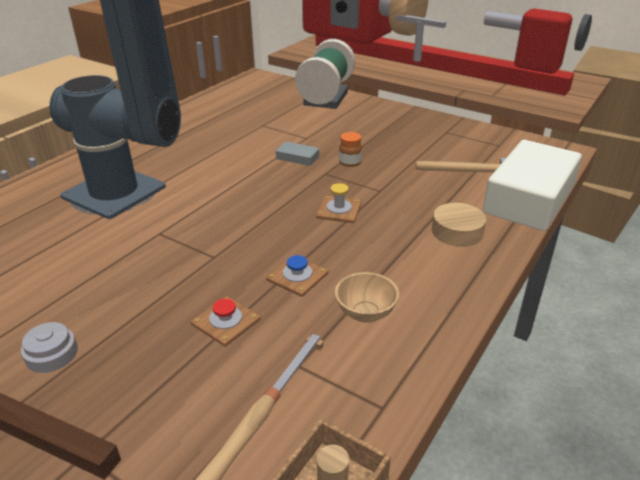

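Run:
```python
from h import *
st=robot.state(); M=R.from_euler('xyz',st['orientation']).as_matrix(); p=st['eef_pos']
for n,t in dict(red=(571,-218,110),yel=(543,238,130)).items():
    print(n,(M.T@(np.array(t)-p)).round(1), np.hypot(*t[:2]))
print(M.round(3))
```

```text
red [433.8 -93.7 120.6] 611.1996400522501
yel [ 592.8 -522.1  101.5] 592.8684508388012
[[ 0.914  0.405 -0.001]
 [ 0.405 -0.914  0.002]
 [ 0.    -0.002 -1.   ]]
```
Top view: yellow tall at (203,287), red (428,272), blue (337,255) low; bowl (347,168).

Red and blue are down (z≈44), yellow is up (z≈68). That leaves red to press once and yellow to press once. I go above red first with the fingers shut.

Emit:
{"api": "hand_motion", "payload": {"steps": [434,-94,80,0,0,-0.4,434,-94,80,0,0,-0.4,434,-94,80,0,0,-0.4,434,-94,80,0,0,-0.4,434,-94,80,0,0,-0.4,434,-94,80,0,0,-0.4,434,-94,80,0,0,-0.4,434,-94,80,0,0,-0.4,434,-94,80,0,0,-0.4,434,-94,80,0,0,-0.4], "finger_gap": 0, "force": 60}}

```text
clock: 0.93
eef_pos: [544.9, -236.7, 156.4]
orientation: [-3.141, 0.0, 0.817]
ft_force: [0.4, -0.2, 0.8]
width: 0.002
finger_force: 0.0
```

Emit:
{"api": "hand_motion", "payload": {"steps": [0,0,0,0,0,0,0,0,0,0,0,0,0,0,0,0,0,0]}}

```text
clock: 1.18
eef_pos: [543.3, -238.1, 156.6]
orientation: [-3.14, 0.001, 0.818]
ft_force: [-0.1, 0.4, 0.4]
width: 0.002
finger_force: 0.0
```

```bash
python3 -c "
from h import *
s=robot.state();print(s['joints'],s['eef_pos'],s['orientation'],s['ft_force']);M=R.from_euler('xyz',s['orientation']).as_matrix();print(M.T@(np.array([571,-218,60])-s['eef_pos']))"
```

```text
[-5.25735506e-01  2.23800835e-01  1.45097538e-01  1.49401625e+00
 -6.45340291e-04  1.79829523e+00] [ 543.33584977 -238.13514902  156.62940583] [-3.13986453e+00  1.06247773e-03  8.17563458e-01] [-0.14611472  0.44783896  0.42781391]
[33.71316099  6.57494368 96.58242282]
```

Emit:
{"api": "hand_motion", "payload": {"steps": [34,6.5,30,0,0,0,34,6.5,65,0,0,0,34,6.5,95,0,0,0,34,6.5,95,0,0,0,34,6.5,95,0,0,0,34,6.5,95,0,0,0]}}

```text
clock: 1.68
eef_pos: [572.1, -219.7, 64.6]
orientation: [3.139, -0.001, 0.815]
ft_force: [-0.0, -0.8, 0.7]
width: -0.001
finger_force: 0.0
```

```bash
python3 -c "
from h import *
s=robot.state();print(s['eef_pos'],s['ft_force'])
s=robot.snapshot('top');a=s['color'][180:340,340:500];t=robot.snapshot('scene')['color'][220:380,140:300];cv2.imwrite('pics/r1.png',cv2.resize(np.hstack([a,t]),None,fx=2.4,fy=2.4))"
```

```text
[ 572.06842119 -219.70463229   64.63705172] [-0.0312735  -0.78862029  0.73716673]
```

View pics/r1.png

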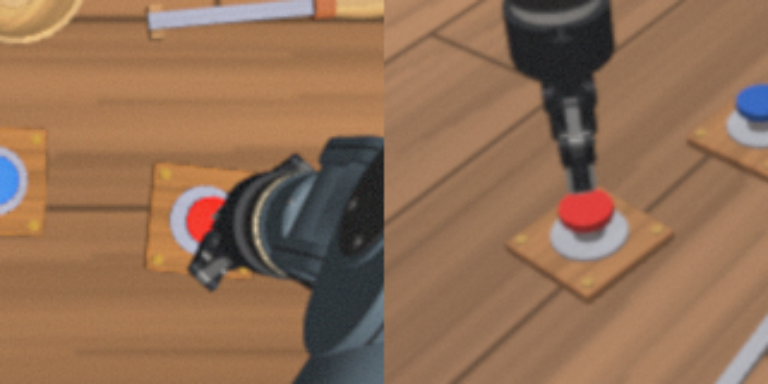

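Left half: the arm hides part of the red cap at (205,215). Right half: the shut tips at (580,188) stand just above the cap centre (585,210). Pressing red now.

Emit:
{"api": "hand_motion", "payload": {"steps": [0,0,12,0,0,0,0,0,22,0,0,0,0,0,28,0,0,0,0,0,32,0,0,0,0,0,34,0,0,0,0,0,34,0,0,0,0,0,34,0,0,0]}}

```text
clock: 2.37
eef_pos: [572.3, -218.4, 28.9]
orientation: [3.14, -0.0, 0.817]
ft_force: [2.8, -1.8, 4.5]
width: -0.001
finger_force: 2.0
```

```bash
python3 -c "
from h import *
print(robot.state()['eef_pos'])"
```

```text
[ 572.34350099 -218.41241413   28.94348425]
```

Emit:
{"api": "hand_motion", "payload": {"steps": [0,0,1,0,0,0,0,0,2,0,0,0,0,0,2.5,0,0,0,0,0,2.5,0,0,0,0,0,2.5,0,0,0]}}

```text
clock: 2.78
eef_pos: [572.4, -218.4, 27.5]
orientation: [3.14, -0.0, 0.817]
ft_force: [0.1, -1.8, 8.3]
width: 0.002
finger_force: 4.3
```

Emit:
{"api": "hand_motion", "payload": {"steps": [0,0,1,0,0,0,0,0,2,0,0,0,0,0,2,0,0,0,0,0,2,0,0,0]}}

```text
clock: 3.12
eef_pos: [572.4, -218.5, 27.5]
orientation: [3.139, -0.0, 0.817]
ft_force: [-3.2, 0.5, 15.8]
width: 0.004
finger_force: 7.8
```

Hard stop reached: the height no longer changes and the force rises to 16 N. I let go and swing toward yellow, turning to keep the last joint within range.

Emit:
{"api": "hand_motion", "payload": {"steps": [0,0,-20,0,0,0,0,0,-50,0,0,0,0,0,-90,0,0,0,0,0,-120,0,0,0,0,0,-140,0,0,0,0,0,-140,0,0,0,0,0,-140,0,0,0]}}

```text
clock: 3.7
eef_pos: [571.4, -217.5, 163.9]
orientation: [-3.14, -0.0, 0.817]
ft_force: [-0.5, -0.1, -1.0]
width: -0.002
finger_force: 0.0
```

```bash
python3 -c "
from h import *
s=robot.state();M=R.from_euler('xyz',s['orientation']).as_matrix();print(s['eef_pos'],M.T@(np.array([543,238,150])-s['eef_pos']))"
```

```text
[ 571.41256734 -217.53598134  163.93685689] [ 312.72816235 -332.42876394   14.37893015]
```

Emit:
{"api": "hand_motion", "payload": {"steps": [313,-332,14,0,0,-0.5,313,-332,14,0,0,-0.5,313,-332,14,0,0,-0.5,313,-332,14,0,0,-0.5,313,-332,14,0,0,-0.5,313,-332,14,0,0,-0.5,313,-332,14,0,0,-0.5,313,-332,14,0,0,-0.5,313,-332,14,0,0,-0.5,313,-332,14,0,0,-0.5]}}

```text
clock: 4.53
eef_pos: [543.2, 199.1, 147.1]
orientation: [-3.135, 0.003, 1.317]
ft_force: [-0.0, -0.4, 0.4]
width: -0.004
finger_force: 0.0
```

Emit:
{"api": "hand_motion", "payload": {"steps": [0,0,0,0,0,0,0,0,0,0,0,0,0,0,0,0,0,0]}}

```text
clock: 4.78
eef_pos: [544.5, 197.3, 148.2]
orientation: [-3.136, 0.003, 1.318]
ft_force: [-0.3, -0.1, 0.6]
width: -0.0
finger_force: 0.0
```

```bash
python3 -c "
from h import *
s=robot.state();M=R.from_euler('xyz',s['orientation']).as_matrix();print(s['eef_pos'],M.T@(np.array([543,238,85])-s['eef_pos']))
s=robot.snapshot('top');P=cloud(s);m=cv2.inRange(cv2.cvtColor(s['color'],cv2.COLOR_BGR2HSV),(0,130,60),(6,255,255))>0;m[:,:400]=0;m[:,460:]=0;print(np.median(P[m],0),m.sum())"
```

```text
[544.4622826  197.28030722 148.17152759] [ 39.26484671 -11.28202966  63.10199021]
[ 570.10421812 -216.51950607   67.71596293] 342
```

Red now stands at 67.7 mm. Next I go above yellow.

Emit:
{"api": "hand_motion", "payload": {"steps": [39,-11,20,0,0,0,39,-11,45,0,0,0,39,-11,63,0,0,0,39,-11,63,0,0,0,39,-11,63,0,0,0,39,-11,63,0,0,0,39,-11,63,0,0,0]}}

```text
clock: 5.42
eef_pos: [547.1, 237.4, 90.2]
orientation: [3.139, -0.002, 1.315]
ft_force: [-0.9, -0.5, 0.7]
width: 0.004
finger_force: 0.0
```

```bash
python3 -c "
from h import *
s=robot.snapshot('top');a=s['color'][200:360,120:280];t=robot.snapshot('scene')['color'][110:270,260:420];cv2.imwrite('pics/y1.png',cv2.resize(np.hstack([a,t]),None,fx=2.4,fy=2.4))"
```

```text
(no output)
```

View pics/y1.png

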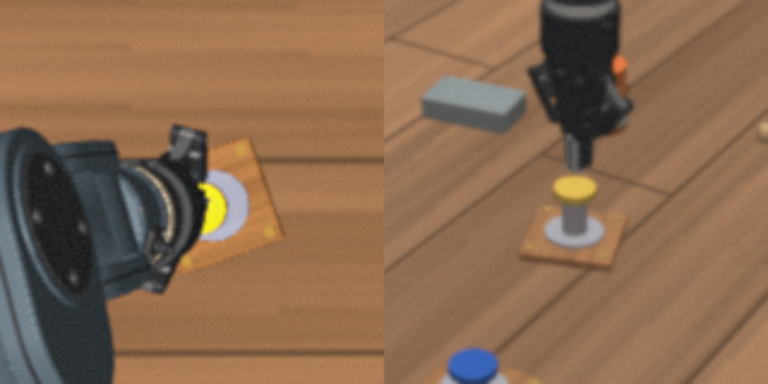

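In the right half the tips at (578,165) stand centred above the yellow cap (574,188). Pressing.

Emit:
{"api": "hand_motion", "payload": {"steps": [0,-3,12,0,0,0,0,-3,24,0,0,0,0,-3,36,0,0,0,0,-3,46,0,0,0,0,-3,54,0,0,0,0,-3,59,0,0,0,0,-3,61,0,0,0,0,-3,62,0,0,0,0,-3,62,0,0,0,0,-3,62,0,0,0]}}

```text
clock: 6.35
eef_pos: [543.9, 239.3, 27.5]
orientation: [3.139, -0.002, 1.317]
ft_force: [-0.7, -0.4, 9.1]
width: 0.001
finger_force: 4.4
```

Emit:
{"api": "hand_motion", "payload": {"steps": [0,0,1,0,0,0,0,0,2,0,0,0,0,0,2,0,0,0,0,0,2,0,0,0]}}

```text
clock: 6.68
eef_pos: [543.9, 239.3, 27.5]
orientation: [3.139, -0.002, 1.317]
ft_force: [-2.9, -1.2, 16.7]
width: -0.001
finger_force: 8.1
```

Emit:
{"api": "hand_motion", "payload": {"steps": [0,0,-20,0,0,0,0,0,-50,0,0,0,0,0,-90,0,0,0,0,0,-120,0,0,0,-60,0,-140,0,0,0,-100,40,-140,0,0,0,-140,60,-140,0,0,0,-140,60,-140,0,0,0,-140,60,-140,0,0,0,-140,60,-140,0,0,0]}}

```text
clock: 7.52
eef_pos: [564.9, 86.5, 162.2]
orientation: [-3.138, 0.001, 1.313]
ft_force: [-0.6, 0.7, 0.6]
width: 0.001
finger_force: 0.0
```

Run:
```python
from h import *
for n in("top","scene"):
    s=robot.snapshot(n)
    P=cloud(s); hsv=cv2.cvtColor(s["color"],cv2.COLOR_BGR2HSV)
    for c,(lo,hi) in dict(red=(0,6),yel=(22,34),blue=(100,125)).items():
        m=(cv2.inRange(hsv,(lo,130,60),(hi,255,255))>0)&(s["range_z"]>0)&(P[...,0]<700)&(abs(P[...,1])<300)&(P[...,2]>35)
        print(n,c,m.sum(),np.median(P[m],0) if m.any() else '')
print(robot.state()['ft_force'])
```

```text
top red 337 [ 570.07749863 -216.70841919   67.81451621]
top yel 0 
top blue 322 [604.86018503 -29.31533878  44.1556658 ]
scene red 340 [ 572.37729544 -219.73189111   67.96903175]
scene yel 115 [543.50896351 237.24325602  44.07813089]
scene blue 218 [608.32835633 -33.16643419  43.96654096]
[-0.87370472  0.73233451  1.0716694 ]
```

Red is at 68 mm, yellow at 44 mm and blue at 44 mm, and the arm is clear of everything.

```bash
python3 -c "
from plant import robot
print(robot.job_done())"
```

```text
the job is handed in; nothing more can be done
None
```

The job is handed in after about 8 s: the red stop is standing (68 mm), yellow and blue are locked down (44 mm each), and the arm never went near the bowl, though I did not re-measure its position at the end.

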